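Hang the tack pail by its bail on the bench hanger

TASK

While the small steel pail stands on the bench, swing its folded bail upright; then lift the pail by the wooden sleeve of the bail and hang it on the two-armed bench hanger. Still holding it, feel the bail wire down onto both arms and slide it back under the keepers until it is fully home against the stops, touching the hanger only gently (it must never take as much as 15 N), then let go so that the pail hangs level and still, and leave the other things on the bench where they are.

Things in the scene. Friction and masses are not known exactly. Their poses are not given: they have to be found in the camera images.
- pail: open round loose steel pail, 92 mm wide at the rim, 72 at the foot, 75 high, 0.25 to 0.5 kg with bail; origin at the centre of the underside, z up. The bail pivots on two ears at x = 0, y = -50 and +50, z = 68 mm (axis along pail y) and is folded to the pail's -x side, roughly towards the robot. Slides or tips if pushed hard.
- bail (a joint): angle of the swing bail: 0 = folded (its arms rest 30 degrees above level on the pail's -x side), 1.047 = upright (square to the rim), 1.22 = against its stop 10 degrees past upright, where it stays by itself (pinched so, it stays off upright in the hand and the pail swings when let go, unless the hand is leaned). Swings almost freely (under 1 N at the sleeve).
- bail_mid (a point): middle of the bail's top bar, on the axis of its wooden sleeve; moves with the bail, 95 mm from the pivot axis; its y axis runs along the bar. Bail: 6 mm round wire, 100 mm wide between arm centres, bar straight over 80 mm. Sleeve: 14 mm thick, 44 mm long; the bare wire on both sides of it goes on the hanger.
- hanger: steel stand fixed to the bench: base 100 x 120 x 10 mm, post 22 mm thick, 265 high; origin under the post at bench level; front is -x (robot side). A grey head carries two upright plates (cheeks), 5 mm thick, centred at y = -34 and +34 mm; sleeve and fingers go between them, the wire lies across both, bail arms outside, pail below: come in from the front. Cross plate behind at x = -22 mm.
- hanger_mouth (a point): bench-level point below the open stretch of the rails, hanger x = -131 mm, y = 0. Each cheek has a rail from a nose (hanger x = -150 to -144, 8 mm high), level to x = -103, then sloping down 4 mm to a stop face at x = -95 mm. The wire comes down between x = -144 and -117 mm. Rail top is 185 to 215 mm above the bench; set anew each time, not reported: find it by feel or sight.
- hanger_home (a point): bench-level point below the wire's home, hanger x = -98 mm, y = 0, where the wire touches the stop faces; 33 mm in +x of hanger_mouth. From hanger x = -117 to -95 mm a keeper stands over each rail and leaves a slot 10 mm high at its front, open to the front; keepers and cheeks reach 36 mm above the rail top.
- wax: round lump of brown wax, 52 mm wide, 26 mm high; bystander, leave; origin under its centre
- cement_can: round can, 89 mm wide, 91 mm high; bystander, leave; origin under its centre
- brush: wooden shoe brush, 90 x 52 x 44 mm; bystander, leave; origin under its centre
- whetstone: grey whetstone, 120 x 26 x 20 mm; bystander, leave; origin under its centre

How it is judged (in metres and radians):
On the way, in this order (a step that is already met when the one before it is completed fails the run):
1. the bail stands upright (joint above 0.96 rad) while the pail still stands on the bench (underside within 5 mm of it) (value of joint bail above 0.96 rad and height (world z) of pail below 0.005 m and angle between pail's own z axis and vertical below 0.1 rad), for 0.2 s.
2. the bail wire is fully home on the hanger, within 5 mm of the home position and under the keepers, its weight partly on the hanger (over 1 N), the fingers still holding it (x of bail_mid in the frame of hanger between -0.103 and -0.09 m and y of bail_mid in the frame of hanger between -0.014 and 0.014 m and z of bail_mid in the frame of hanger between 0.182 and 0.22 m and angle between the y axis of bail_mid and the y axis of hanger, either way round below 0.12 rad and contact force between pail and hanger above 1 N and contact force between the fingers and pail above 0.3 N), for 0.15 s.
At the end, for the whole second after the job is handed in: Pail hangs released and still (under 0.05 m/s), level within 0.2 rad, wire on both rails under the keepers: bail_mid at hanger x -103 to -90 mm, y within 14 mm, z 182 to 220 mm, bar parallel to hanger y within 0.12 rad, its weight (over 1 N) on the hanger (x of bail_mid in the frame of hanger between -0.103 and -0.09 m and y of bail_mid in the frame of hanger between -0.014 and 0.014 m and z of bail_mid in the frame of hanger between 0.182 and 0.22 m and angle between the y axis of bail_mid and the y axis of hanger, either way round below 0.12 rad and contact force between pail and hanger above 1 N and angle between pail's own z axis and vertical below 0.2 rad and linear speed of pail below 0.05 m/s and velocity of joint bail between -0.3 and 0.3 rad/s and contact force between the fingers and pail below 0.05 N); the robot touches nothing.
It fails at once if the pail or its bail presses or hits the hanger with more than 15 N (contact force between pail and hanger above 15 N).
It fails at once if the robot presses on the hanger with more than 15 N (contact force between any of the arm, the fingers and hanger above 15 N).
It fails at once if the pail is tipped over (more than 0.8 rad) (angle between pail's own z axis and vertical above 0.8 rad).
It fails at once if a bystander (wax, can, brush, whetstone) is moved by more than 30 mm (distance of any of wax, cement_can, brush, whetstone from where it was at the start of the episode above 0.03 m).
It also fails if it takes over 72 s, if anything falls off the work surface, if the arm or the gripper's body presses on something with over 40 N, if the wrist force passes 120 N, or if a joint passes its speed limit or range.

ROBOT

A 6-joint arm with a two-finger parallel gripper is mounted at the origin on the work surface; the furniture and walls round the work are solid. World frame = base frame: x ahead of the robot, y to its left, z up, the work surface at z = 0. Lengths are in m, angles in degrees, forces in N, time in s.
With the tool pointing down it reaches from about 0.375 to 0.9 m from the base axis. Payload 3.1 kg.
Tool frame: the origin (TCP) lies at the very end of the fingers, on their centre line; the grasp point (between the pads) lies 19 mm behind it; z points along the fingers, y is the line along which they close (so a half turn about z gives the same grasp; the last joint's range is limited). The gripper opens to 87 mm and grips with 3 to 60 N. Pads are 19 mm wide; open, the fingers measure 117 mm over their backs; the gripper's body (75 mm by 190 mm) begins 51 mm behind the grasp point.
Start: joints at [-10.227, 30.224, 82.088, -0, 67.689, -10.227], TCP at [0.625, 0, 0.223] pointing down, gripper open.
Joint ranges: [-176.69, 176.69], [-43.24, 126.21], [12.49, 139.97], [-82, 262], [0, 151.66], [-163.58, 163.58]. Speed limits (degrees/s): [159.86, 159.86, 180, 180, 180, 180].

INTERFACE

Orientations are given as a 3x3 rotation matrix whose columns are the frame's x, y, z axes.
In Python, from rig import bot, imaging gives the robot as it stands.
- The arm moves only by the tool drive_tool, never from a script. Its argument "deltas" is text: rows parted by semicolons, each of 5 numbers parted by spaces: the finger opening in mm, from 0 to 87, then the shift along the world's x, y, z in mm, then the turn about the world's z in rad. In form: jaw dx dy dz twist; .... A call has 1 to 12 rows; each row is the pose to reach, as a shift and turn from the pose commanded when the call began; what a row does not reach only later rows make up. A row lasts 1/10 s, in which the tool goes at most 50 mm and 8.59 degrees, less where a joint would pass 70% of its speed; a pose out of reach is approached as far as the arm can. A call with a gripper value outside its range is refused whole. The fingers move at their own pace and stop on an object; the grip force is fixed at half the most. Time passes only in rows, so rows that repeat a pose let the fingers close. It gives the time, the measured TCP pose, the force, the opening and the grip force at its end, in the units of the state.
- bot.read_state(): the state, without advancing time (a new reading comes with each control period).
- imaging.capture(name): name is "scene" or "side" or "wrist"; returns the picture (384x512x3 uint8, red, green, blue); there is no depth.
- imaging.camera_model(name): a dict with "fx", "fy", "cx", "cy" (pixels), "T" (4x4, takes a point from camera to world coordinates). Camera axes: x right, y down, z forward; pixel columns grow to the right and rows downward; lengths in m; the calibration is good to about 2 mm. The wrist camera is an equidistant fisheye: a pixel r from the principal point sees the ray r / f radians off the axis. A picture is of the moment at which its call begins: read the wrist's pose just before it. camera_model takes no time and is no camera call; for the wrist camera it gives the pose at the moment of the call.
- bot.hand_in(): hands the job in; it is judged then, once.
The state is a dict: "time_s": time; "joint_positions": joint angles; "qvel": joint speeds; "tau": joint torques, N m; "position": TCP position; "tcp_rot": TCP orientation; "force": force on the tool from outside, world axes, zero at the start; "moment": the same for the moment, N m; "opening": opening from 0.0 (shut) to 1.0 (fully open); "grasp_force": force on a finger pad.
Only numpy, scipy, OpenCV 4.12 (cv2) and the standard library are available. Lean on these libraries where they do the work, as an engineer would, in place of code of your own. Each camera call takes 0.05 s, during which the arm holds its last target. There are 200 camera calls.

## Working session

There is one attempt and no reset: what is moved stays moved. The work goes in short steps, Python scripts to look and compute and a tool call to move; the robot and the scene stay as the last step left them, time stands still between calls to the robot, and variables do not carry over. Pictures are saved under pics/ and viewed, at most 10 in all, crops included, and the job is handed in when it is done.

Besides the shell and the picture viewer there is one more tool, called by a JSON object that holds its "method" and its "body", one argument or row to a line. drive_tool: Moves the arm, as the interface text tells. Its arguments: {"type":"object","properties":{"deltas":{"type":"string"}},"required":["deltas"]}

```bash
mkdir -p pics; ls; python3 - <<'E'
from rig import bot, imaging
import cv2, numpy as np
for n in ["scene","side"]:
    im=imaging.capture(n); cv2.imwrite(f"pics/{n}0.png",im[:,:,::-1])
    m=imaging.camera_model(n); print(n,m["fx"],m["fy"],m["cx"],m["cy"]); print(np.round(m["T"],3))
a=[cv2.imread(f"pics/{n}0.png") for n in ["scene","side"]]
s=bot.read_state(); print(s["time_s"],s["position"],s["tcp_rot"],s["force"])
E
```

```text
pics
scene 425.36963993041087 425.36963993041087 261.9155570101319 191.1951791805862
[[ 0.491 -0.469  0.734 -0.164]
 [-0.871 -0.254  0.42  -0.499]
 [-0.01  -0.846 -0.533  0.65 ]
 [ 0.     0.     0.     1.   ]]
side 354.208478683382 354.208478683382 257.9277805956714 189.19678654934913
[[ 0.998 -0.047  0.031  0.533]
 [-0.051 -0.52   0.853 -0.81 ]
 [-0.024 -0.853 -0.521  0.559]
 [ 0.     0.     0.     1.   ]]
0.1 [6.24990114e-01 4.16446181e-05 2.22931962e-01] [[-1.58271317e-05  9.99999999e-01  4.27321578e-05]
 [ 1.00000000e+00  1.58277065e-05 -1.34495419e-05]
 [-1.34502183e-05  4.27319450e-05 -9.99999999e-01]] [ 0.04693471  0.70459613 -0.44103789]
```

View pics/scene0.png

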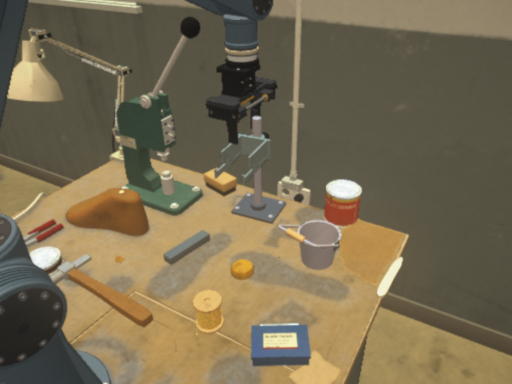

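View pics/side0.png

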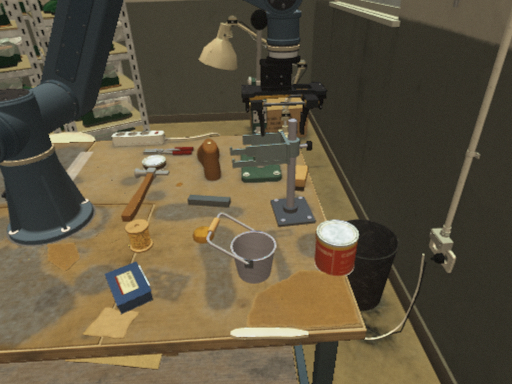

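The scene view shows the hanger base at about (258,207), the hanger head at (245,150), and the pail rim at (321,233) with its sleeve at (291,232). The side view shows the pail at (253,255), the sleeve at (202,235), the post base at (292,210) and the cheeks at (262,150). I'll enlarge both.

```bash
python3 - <<'E'
import cv2
for n,(x,y) in dict(scene=(200,110),side=(190,115)).items():
    c=cv2.imread(f"pics/{n}0.png")[y:y+170,x:x+170]
    c=cv2.resize(c,None,fx=3.5,fy=3.5,interpolation=cv2.INTER_CUBIC)
    for k in range(0,170,10):
        big=k%50==0
        cv2.putText(c,str(x+k),(int(k*3.5),8),0,.3,(0,0,255),1);cv2.putText(c,str(y+k),(0,int(k*3.5)+4),0,.3,(0,0,255),1)
        cv2.line(c,(int(k*3.5),10),(int(k*3.5),16),(0,0,255),1);cv2.line(c,(20,int(k*3.5)),(26,int(k*3.5)),(0,0,255),1)
    cv2.imwrite(f"pics/{n}0c.png",c)
E
```

```text
(no output)
```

View pics/scene0c.png

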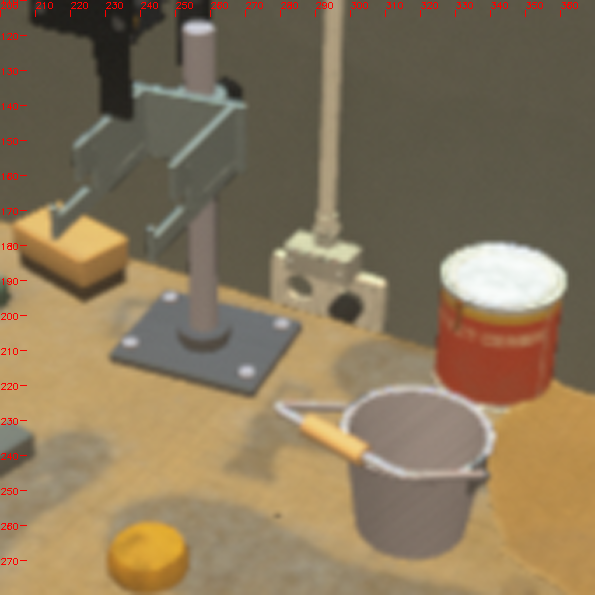

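View pics/side0c.png

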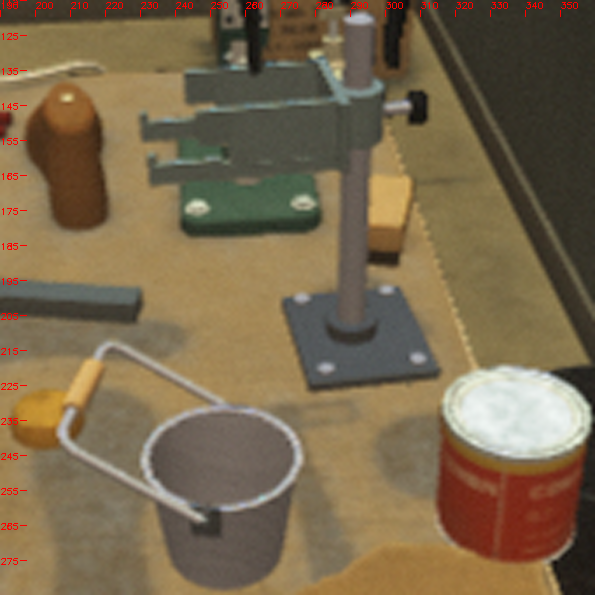

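```bash
cat > h.py <<'E'
from rig import bot, imaging
import numpy as np
C={n:imaging.camera_model(n) for n in("scene","side")}
def ray(n,p):
    m=C[n];T=np.array(m["T"]);d=T[:3,:3]@[(p[0]-m["cx"])/m["fx"],(p[1]-m["cy"])/m["fy"],1];return T[:3,3],d/np.linalg.norm(d)
def plane(n,p,z):
    o,d=ray(n,p);return o+d*(z-o[2])/d[2]
def tri(a,b):
    (o,d),(q,e)=ray("scene",a),ray("side",b)
    s=np.linalg.lstsq(np.c_[d,-e],q-o,rcond=None)[0];A,B=o+d*s[0],q+e*s[1];return (A+B)/2,np.linalg.norm(A-B)
E
python3 - <<'E'
from h import *
np.set_printoptions(precision=4,suppress=True)
S=[(232,212),(272,222.9),(286.3,202.6),(247.1,193.4)];D=[(270.9,201.6),(304.3,197),(315.7,221.3),(278.6,226.1)]
for n,P in(("scene",S),("side",D)):
    Q=np.array([plane(n,p,.01) for p in P]);print(n,"base",Q[:,:2].tolist(),Q.mean(0))
print("posttop",plane("scene",(256.6,118),.265),plane("side",(292.6,120),.265))
print("pail",plane("scene",(319.4,233.1),.075),plane("side",(253.4,245.6),.075))
print("ear",plane("scene",(338,246.6),.068),plane("side",(249.1,263.6),.068))
print("sleeve",tri((295.7,234.9),(214,225.3)), plane("scene",(295.7,234.9),.1155),plane("side",(214,225.3),.1155))
a,b=(303/3.5+200,420/3.5+110),(366/3.5+200,453/3.5+110)
print("sl ends",plane("scene",a,.1155),plane("scene",b,.1155), plane("side",(190+95/3.5,115+361/3.5),.1155),plane("side",(190+73/3.5,115+410/3.5),.1155))
print("nose-",tri((242.3,175.7),(232.9,159.9)),"nose+",tri((215.1,170),(230.6,147.9)))
E
```

```text
scene base [[0.5908220983604061, 0.02428064075609715], [0.598804743292056, -0.09048029165369209], [0.6984522984575479, -0.08081727873559869], [0.6875306982858211, 0.036371093171847946]] [ 0.6439 -0.0277  0.01  ]
side base [[0.5988127676058013, 0.01823275185059625], [0.6956364013483696, 0.03370826285615902], [0.7060137615084476, -0.08331363263653724], [0.6090167493676348, -0.09565519532988032]] [ 0.6524 -0.0318  0.01  ]
posttop [ 0.6396 -0.027   0.265 ] [ 0.6468 -0.0282  0.265 ]
pail [ 0.5379 -0.2407  0.075 ] [ 0.5412 -0.2421  0.075 ]
ear [ 0.5224 -0.2903  0.068 ] [ 0.5307 -0.2874  0.068 ]
sleeve (array([ 0.4616, -0.2184,  0.1145]), np.float64(0.000515152344493811)) [ 0.46   -0.2192  0.1155] [ 0.4618 -0.2194  0.1155]
sl ends [ 0.4657 -0.1957  0.1155] [ 0.4553 -0.241   0.1155] [ 0.4671 -0.1947  0.1155] [ 0.4567 -0.2417  0.1155]
nose- (array([ 0.504 , -0.0684,  0.1893]), np.float64(0.0010817180129930495)) nose+ (array([ 0.4976, -0.0016,  0.1891]), np.float64(0.0004048489039085722))
```

```bash
python3 - <<'E'
import cv2,numpy as np
from h import *
a=cv2.imread("pics/side0.png")[40:160,225:345]; b=cv2.imread("pics/scene0.png")[60:180,185:305]
o=np.hstack([cv2.resize(c,(400,400),interpolation=cv2.INTER_CUBIC) for c in(a,b)])
def proj(n,P):
    m=C[n];p=np.linalg.inv(m["T"])@np.r_[P,1];return np.array([m["fx"]*p[0]/p[2]+m["cx"],m["fy"]*p[1]/p[2]+m["cy"]])
for z in(.223,.293):
  for x in(-.095,.095):
    for y in(-.0375,.0375):
      for n,off,dx in(("side",(225,40),0),("scene",(185,60),400)):
        p=(proj(n,[.625+x,y,z])-off)*400/120
        if 0<p[0]<400: cv2.circle(o,(int(p[0]+dx),int(p[1])),3,(0,0,255) if z>.25 else (0,255,0),-1)
cv2.imwrite("pics/grip.png",cv2.convertScaleAbs(o,alpha=1.6))
E
```

```text
(no output)
```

View pics/grip.png

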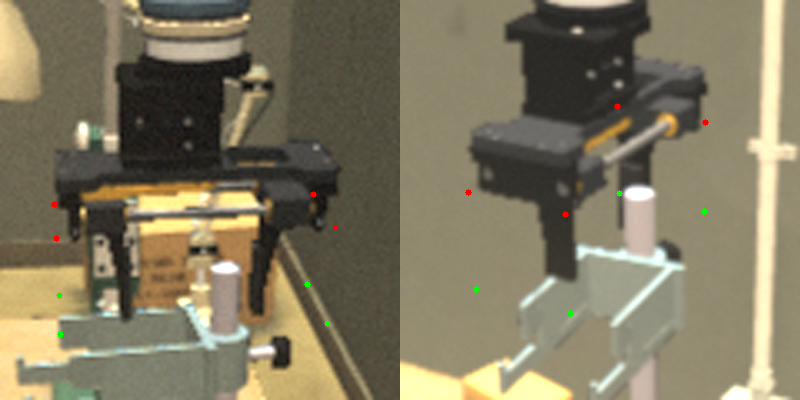

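The wide body's lower edge sits about 51 mm behind the grasp point and is ±95 mm along the closing line. That means it could touch the post, whose top is at 265 mm, just before home. If it does, I'll finish the slide by pushing with the fingers closed behind the sleeve. First I'll hover over the sleeve.

{"method": "drive_tool", "body": {
  "deltas": "87 0 0 40 0; 40 -20 -20 40 -0.05; 40 -164 -219 20 -0.244; 40 -164 -219 20 -0.244; 40 -164 -219 20 -0.244; 40 -164 -219 20 -0.244; 40 -164 -219 20 -0.244; 40 -164 -219 20 -0.244; 40 -164 -219 20 -0.244"
}}

```text
time_s: 1.0
position: [0.4601, -0.2195, 0.2419]
tcp_rot: [[0.245, 0.97, -0.001], [0.97, -0.245, 0.001], [0.001, -0.001, -1.0]]
force: [1.0, -0.2, -5.3]
opening: 0.471
grasp_force: 0.0
```

```bash
python3 - <<'E'
from h import *
import cv2
m=imaging.camera_model("wrist"); im=imaging.capture("wrist"); np.savez("w1.npz",im=im,T=m["T"],k=[m["fx"],m["fy"],m["cx"],m["cy"]])
print(m["fx"],m["cx"],m["cy"],np.round(m["T"],3))
cv2.imwrite("pics/w1.png",cv2.resize(im[:,:,::-1],(768,576),interpolation=cv2.INTER_CUBIC))
E
```

```text
297.3186396354542 259.06454758731604 193.06794005013455 [[ 0.97  -0.234 -0.064  0.477]
 [-0.243 -0.937 -0.251 -0.151]
 [-0.001  0.259 -0.966  0.403]
 [ 0.     0.     0.     1.   ]]
```

View pics/w1.png

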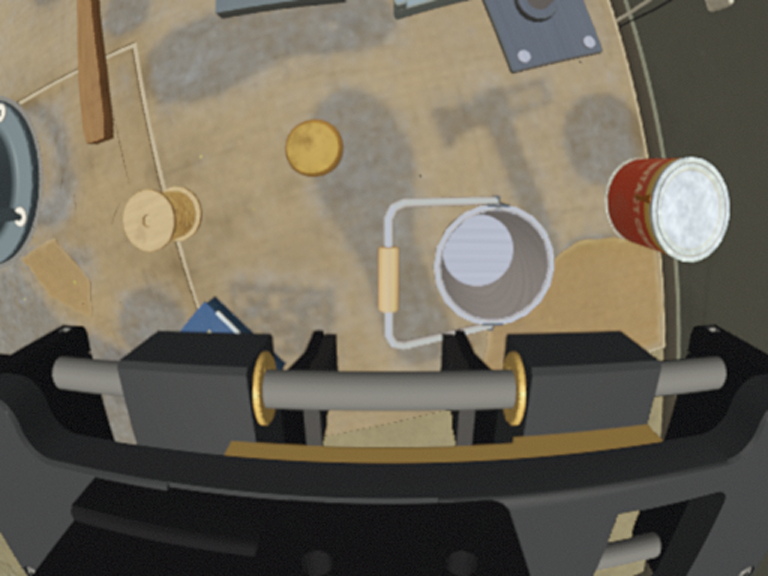

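```bash
cat >> h.py <<'E'
def wpt(f,p,z):
    d=np.load(f);fx,fy,cx,cy=d["k"];T=d["T"];u=np.array([p[0]-cx,p[1]-cy]);r=np.hypot(*u);t=r/fx
    v=T[:3,:3]@np.r_[np.sin(t)*u/max(r,1e-9),np.cos(t)];return T[:3,3]+v*(z-T[2,3])/v[2]
E
python3 - <<'E'
from h import *
g=lambda p,z:np.round(wpt("w1.npz",(p[0]/1.5,p[1]/1.5),z),4)
for n,p,z in[("sl",(388,280),.1155),("e1",(389,248),.1155),("e2",(387,312),.1155),("bar1",(390,215),.1155),("bar2",(388,335),.1155),("ear+",(500,200),.068),("ear-",(492,327),.068),("rim",(494.5,264.5),.075),("wax",(314,147),.02)]: print(n,g(p,z))
E
```

```text
sl [ 0.4589 -0.219   0.1155]
e1 [ 0.4648 -0.1982  0.1155]
e2 [ 0.4528 -0.2404  0.1155]
bar1 [ 0.4706 -0.1774  0.1155]
bar2 [ 0.4494 -0.2568  0.1155]
ear+ [ 0.5541 -0.1898  0.068 ]
ear- [ 0.5283 -0.2887  0.068 ]
rim [ 0.5384 -0.2364  0.075 ]
wax [ 0.4202 -0.1125  0.02  ]
```

{"method": "drive_tool", "body": {
  "deltas": "40 -1 1 -50 -0.018; 40 -1 1 -100 -0.018; 40 -1 1 -140 -0.018; 28 -1 1 -140 -0.018; 28 -1 1 -140 -0.018; 28 -1 1 -140 -0.018"
}}

```text
time_s: 1.65
position: [0.4619, -0.2183, 0.1045]
tcp_rot: [[0.258, 0.966, 0.003], [0.966, -0.258, -0.003], [-0.002, 0.004, -1.0]]
force: [0.7, -0.7, -4.7]
opening: 0.34
grasp_force: 0.0
```

```bash
python3 - <<'E'
from h import *
import cv2
im=imaging.capture("side"); cv2.imwrite("pics/s1.png",cv2.resize(im[150:300,150:320,::-1],None,fx=3.5,fy=3.5,interpolation=cv2.INTER_CUBIC))
u=np.array([.966,-.259])
for f in range(30,96,8):
    d=95*(np.cos(np.radians(30))-np.cos(np.radians(f)));print(f,np.round(d*u,1),round(95*(np.sin(np.radians(f))-.5),1))
f=90;print(82.3*u)
E
```

```text
30 [ 0. -0.] -0.0
38 [ 7.2 -1.9] 11.0
46 [15.7 -4.2] 20.8
54 [25.5 -6.8] 29.4
62 [36.4 -9.8] 36.4
70 [ 48.1 -12.9] 41.8
78 [ 60.4 -16.2] 45.4
86 [ 73.1 -19.6] 47.3
94 [ 85.9 -23. ] 47.3
[ 79.5018 -21.3157]
```

View pics/s1.png

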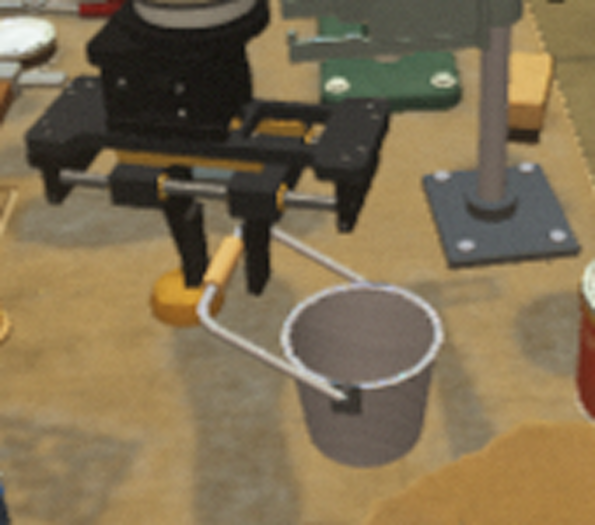

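The sleeve is between the fingers, clear of the rim. Now I'll swing the bail along its arc.

{"method": "drive_tool", "body": {
  "deltas": "28 7 -2 11 0; 28 16 -4 21 0; 28 26 -7 29 0; 28 36 -10 36 0; 28 48 -13 42 0; 28 60 -16 45 0; 28 70 -19 47 0; 28 79 -21 47 0; 20 79 -21 47 0; 18 79 -21 47 0; 17 79 -21 47 0; 17 79 -21 47 0"
}}

```text
time_s: 2.9
position: [0.5384, -0.2387, 0.1493]
tcp_rot: [[0.259, 0.966, -0.001], [0.966, -0.259, 0.001], [0.0, -0.001, -1.0]]
force: [-0.2, -0.2, -4.8]
opening: 0.201
grasp_force: 0.0
```

{"method": "drive_tool", "body": {
  "deltas": "10 0 0 0 0; 5 0 0 0 0; 5 0 0 0 0; 5 0 0 0 0"
}}

```text
time_s: 3.3
position: [0.5387, -0.2389, 0.1494]
tcp_rot: [[0.259, 0.966, -0.001], [0.966, -0.259, 0.0], [0.0, -0.001, -1.0]]
force: [-0.2, 0.2, -6.0]
opening: 0.149
grasp_force: 29.8
```

```bash
python3 - <<'E'
from h import *
import cv2
a=imaging.capture("side")[150:300,170:320,::-1]; b=imaging.capture("scene")[100:250,200:350,::-1]
cv2.imwrite("pics/s2.png",np.hstack([cv2.resize(c,(400,400),interpolation=cv2.INTER_CUBIC) for c in(a,b)]))
E
```

```text
(no output)
```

View pics/s2.png

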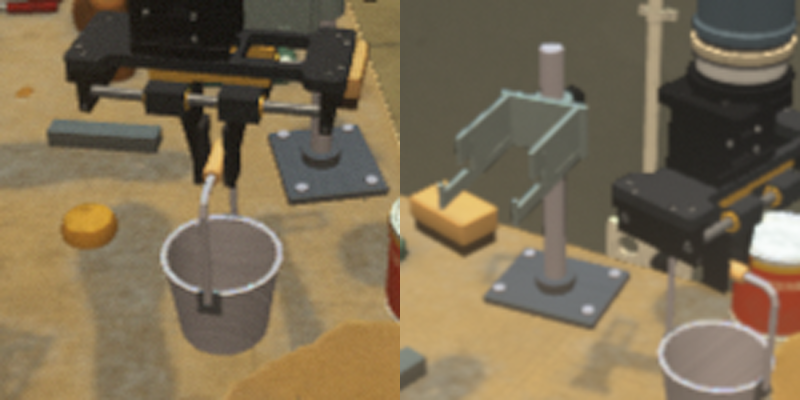

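The sleeve is gripped (13 mm opening, 30 N), the bail is upright and the pail is standing. I'll refine the hanger pose from the cross-plate corners and noses, using pixels I've already read.

```bash
python3 - <<'E'
from h import *
np.set_printoptions(precision=4,suppress=True)
cp=tri((238.6,134.6),(279.4,130.7));cm=tri((269.4,139.4),(288.6,143.6))
nm=tri((242.6,176.1),(232.9,159.9));np_=tri((215.5,169.8),(230.6,147.9))
print("cross",cp,cm,"nose",nm,np_)
C1=(cp[0]+cm[0])/2;N=(nm[0]+np_[0])/2;v=C1-N;print("yaw",np.degrees(np.arctan2(v[1],v[0])),np.linalg.norm(v[:2]))
for a,b in((cp,cm),(np_,nm)):
    w=a[0]-b[0];print(np.degrees(np.arctan2(-w[0],w[1])),np.linalg.norm(w))
print("post",tri((256.6,118),(292.6,120)))
# base front edge mid etc. with side
E
```

```text
cross (array([0.6203, 0.0126, 0.2226]), np.float64(0.0012275364765028224)) (array([ 0.6337, -0.0641,  0.2214]), np.float64(0.0010727797049699885)) nose (array([ 0.5039, -0.0691,  0.1891]), np.float64(9.091071382968013e-05)) (array([ 0.4976, -0.0027,  0.1897]), np.float64(0.0006402302294049941))
yaw 4.608747108478572 0.12669443228996213
9.894585351349873 0.0778805309244773
5.370213660517276 0.06663895536771078
post (array([ 0.6475, -0.0223,  0.262 ]), np.float64(0.0014877255210173366))
```

{"method": "drive_tool", "body": {
  "deltas": "5 0 0 3 0; 5 0 0 8 0; 5 0 0 16 0; 5 0 0 26 0; 5 0 0 36 0; 5 0 0 46 0; 5 0 0 54 0; 5 0 0 60 0; 5 0 0 62 0; 5 0 0 62 0; 5 0 0 62 0; 5 0 0 62 0"
}}

```text
time_s: 4.6
position: [0.5387, -0.2388, 0.211]
tcp_rot: [[0.259, 0.966, -0.001], [0.966, -0.259, 0.001], [0.0, -0.001, -1.0]]
force: [-0.2, 0.3, -7.6]
opening: 0.15
grasp_force: 29.8
```

{"method": "drive_tool", "body": {
  "deltas": "5 -4 4 0 0.02; 5 -11 10 0 0.05; 5 -20 18 0 0.09; 5 -30 27 0 0.13; 5 -41 37 0 0.17; 5 -52 47 0 0.21; 5 -63 57 0 0.25; 5 -74 67 0 0.29; 5 -84 76 0 0.32; 5 -92 83 0 0.34; 5 -97 87 0 0.352; 5 -99 89 0 0.356"
}}

```text
time_s: 5.8
position: [0.4395, -0.1495, 0.2116]
tcp_rot: [[-0.094, 0.996, -0.0], [0.996, 0.094, -0.0], [-0.0, -0.0, -1.0]]
force: [0.6, 0.2, -7.9]
opening: 0.151
grasp_force: 29.8
```

{"method": "drive_tool", "body": {
  "deltas": "5 0 4 0 0; 5 0 10 0 0; 5 0 20 0 0; 5 0 32 0 0; 5 0 46 0 0; 5 0 60 0 0; 5 0 74 0 0; 5 0 88 0 0; 5 0 98 0 0; 5 0 104 0 0; 5 0 107 0 0; 5 0 107 0 0"
}}

```text
time_s: 7.0
position: [0.4401, -0.0428, 0.2116]
tcp_rot: [[-0.094, 0.996, 0.0], [0.996, 0.094, -0.0], [-0.0, 0.0, -1.0]]
force: [-1.1, 0.2, -7.6]
opening: 0.15
grasp_force: 29.8
```

```bash
python3 - <<'E'
from h import *
import cv2
s=bot.read_state();print(s["position"],s["force"])
m=imaging.camera_model("wrist"); w=imaging.capture("wrist"); np.savez("w2.npz",im=w,T=m["T"],k=[m["fx"],m["fy"],m["cx"],m["cy"]])
a=imaging.capture("side"); np.save("side2.npy",a)
A=cv2.resize(w[:,:,::-1],(800,600),interpolation=cv2.INTER_CUBIC)[0:350]
B=cv2.resize(a[110:220,140:340,::-1],(455,250),interpolation=cv2.INTER_CUBIC)
o=np.zeros((600,800,3),np.uint8);o[:350]=A;o[350:,:455]=B;cv2.imwrite("pics/w2.png",o)
E
```

```text
[ 0.4400559  -0.04277289  0.2115816 ] [-1.11701748  0.15531924 -7.5985863 ]
```

View pics/w2.png

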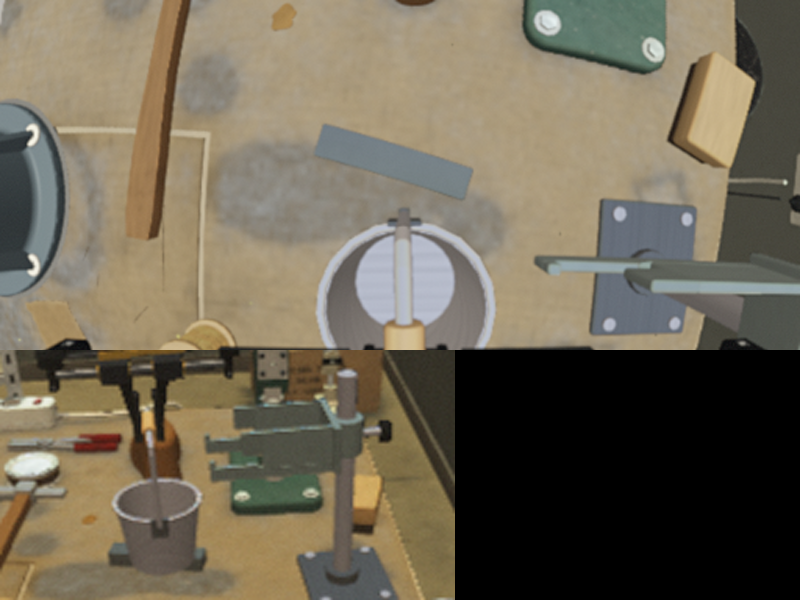

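The pail hangs level in the grip. In the wrist view the +y cheek's nose is at (540,262) of the 800-px picture, and the rail runs parallel to my approach. I'll check the lateral position from it.

```bash
python3 - <<'E'
from h import *
g=lambda p,z:np.round(wpt("w2.npz",(p[0]*.64,p[1]*.64),z),4)
O=np.array([.649,-.024]);t=np.radians(5.4);R=np.array([[np.cos(t),np.sin(t)],[-np.sin(t),np.cos(t)]])
for n,p,z in[("noseL",(536,259),.194),("noseL2",(540,270),.194),("keeperfront",(628,262),.222),("keeper far",(790,258),.222),("base1",(601,200),.01),("base2",(696,207),.01),("base3",(693,334),.01),("base4",(591,333),.01),("sleeveW",(403,275),.222),("barTop",(403,325),.2245)]:
    q=g(p,z);print(n,q,np.round(R@(q[:2]-O),4))
print(R@(np.array([.440,-.043])-O))
E
```

```text
noseL [0.4877 0.0028 0.194 ] [-0.1581  0.0419]
noseL2 [ 0.4901 -0.0015  0.194 ] [-0.1561  0.0374]
keeperfront [0.5142 0.0098 0.222 ] [-0.131   0.0463]
keeper far [0.5993 0.0229 0.222 ] [-0.0451  0.0514]
base1 [0.5943 0.0325 0.01  ] [-0.0491  0.0614]
base2 [0.6922 0.0428 0.01  ] [0.0493 0.0624]
base3 [ 0.7184 -0.0746  0.01  ] [ 0.0643 -0.0569]
base4 [ 0.6064 -0.0818  0.01  ] [-0.0479 -0.0535]
sleeveW [ 0.435  -0.0033  0.222 ] [-0.2111  0.0407]
barTop [ 0.4366 -0.0198  0.2245] [-0.2111  0.0242]
[-0.20986051  0.00075296]
```

{"method": "drive_tool", "body": {
  "deltas": "5 2 0 0 0; 5 7 1 0 0; 5 15 2 0 0; 5 25 3 0 0; 5 36 4 0 0; 5 47 6 0 0; 5 58 7 0 0; 5 67 8 0 0; 5 74 9 0 0; 5 78 9 0 0; 5 79 9 0 0; 5 79 9 0 0"
}}

```text
time_s: 8.3
position: [0.5187, -0.0339, 0.2114]
tcp_rot: [[-0.094, 0.996, -0.001], [0.996, 0.094, 0.0], [0.0, -0.001, -1.0]]
force: [0.5, -0.9, -7.5]
opening: 0.15
grasp_force: 29.8
```

{"method": "drive_tool", "body": {
  "deltas": "5 0 0 -4 0; 5 0 0 -9 0; 5 0 0 -14 0; 5 0 0 -18 0; 5 0 0 -21 0; 5 0 0 -23 0; 5 0 0 -25 0; 5 0 0 -26 0; 5 0 0 -27 0; 5 0 0 -28 0; 5 0 0 -28 0; 5 0 0 -28 0"
}}

```text
time_s: 9.5
position: [0.519, -0.034, 0.1836]
tcp_rot: [[-0.094, 0.996, 0.0], [0.996, 0.094, -0.0], [-0.0, 0.0, -1.0]]
force: [0.9, -1.1, -8.5]
opening: 0.147
grasp_force: 29.8
```

{"method": "drive_tool", "body": {
  "deltas": "5 0 0 -1 0; 5 0 0 -2 0; 5 0 0 -3 0; 5 0 0 -4 0; 5 0 0 -4 0; 5 0 0 -4 0"
}}

```text
time_s: 10.1
position: [0.519, -0.034, 0.1795]
tcp_rot: [[-0.094, 0.996, -0.0], [0.996, 0.094, 0.0], [0.0, -0.0, -1.0]]
force: [-0.2, -0.5, -8.5]
opening: 0.149
grasp_force: 29.8
```

{"method": "drive_tool", "body": {
  "deltas": "5 0 0 -1 0; 5 0 0 -1 0; 5 0 0 -2 0; 5 0 0 -2 0; 5 0 0 -2 0"
}}

```text
time_s: 10.6
position: [0.519, -0.034, 0.1775]
tcp_rot: [[-0.094, 0.996, -0.0], [0.996, 0.094, 0.0], [0.0, -0.0, -1.0]]
force: [0.6, 0.3, -7.8]
opening: 0.151
grasp_force: 29.8
```

{"method": "drive_tool", "body": {
  "deltas": "5 0 0 -1 0; 5 0 0 -1 0; 5 0 0 -1 0"
}}

```text
time_s: 10.9
position: [0.5189, -0.034, 0.1765]
tcp_rot: [[-0.094, 0.996, -0.0], [0.996, 0.094, 0.0], [0.0, -0.0, -1.0]]
force: [0.8, 0.0, -8.3]
opening: 0.149
grasp_force: 29.8
```

{"method": "drive_tool", "body": {
  "deltas": "5 0 0 -1 0; 5 0 0 -1 0; 5 0 0 -1 0"
}}

```text
time_s: 11.2
position: [0.5191, -0.034, 0.1758]
tcp_rot: [[-0.094, 0.996, 0.001], [0.996, 0.094, -0.0], [-0.0, 0.0, -1.0]]
force: [-0.3, 0.6, -5.2]
opening: 0.151
grasp_force: 29.8
```

Contact: the z force rose 3 N at TCP z 0.1758, so the rail top is about 186 mm. I'll back off 1 mm and slide in.

{"method": "drive_tool", "body": {
  "deltas": "5 0 0 1 0; 5 2 0 1 0; 5 4 0 1 0; 5 6 1 1 0; 5 8 1 1 0; 5 10 1 1 0; 5 12 1 1 0; 5 13 1 1 0; 5 14 1 1 0; 5 14 1 1 0"
}}

```text
time_s: 12.2
position: [0.5331, -0.033, 0.1766]
tcp_rot: [[-0.094, 0.996, 0.0], [0.996, 0.094, -0.0], [-0.0, 0.0, -1.0]]
force: [-0.6, -1.0, -7.4]
opening: 0.15
grasp_force: 29.8
```

{"method": "drive_tool", "body": {
  "deltas": "5 1 0 0 0; 5 2 0 0 0; 5 3 0 0 0; 5 4 0 0 0; 5 4 0 0 0"
}}

```text
time_s: 12.7
position: [0.5372, -0.033, 0.1766]
tcp_rot: [[-0.094, 0.996, 0.0], [0.996, 0.094, -0.0], [-0.0, 0.0, -1.0]]
force: [0.2, -0.0, -7.1]
opening: 0.15
grasp_force: 29.8
```

{"method": "drive_tool", "body": {
  "deltas": "5 1 0 0 0; 5 1 0 0 0; 5 2 0 0 0; 5 2 0 0 0; 5 3 0 0 0; 5 3 0 0 0"
}}

```text
time_s: 13.3
position: [0.5402, -0.033, 0.1766]
tcp_rot: [[-0.094, 0.996, 0.0], [0.996, 0.094, -0.0], [-0.0, 0.0, -1.0]]
force: [0.4, -0.3, -7.2]
opening: 0.152
grasp_force: 29.8
```

{"method": "drive_tool", "body": {
  "deltas": "5 1 0 0 0; 5 1 0 0 0; 5 1 0 0 0"
}}

```text
time_s: 13.6
position: [0.541, -0.033, 0.1765]
tcp_rot: [[-0.094, 0.996, -0.0], [0.996, 0.094, 0.0], [0.0, -0.0, -1.0]]
force: [0.4, -0.0, -7.9]
opening: 0.15
grasp_force: 29.8
```

{"method": "drive_tool", "body": {
  "deltas": "5 1 0 0 0; 5 1 0 0 0; 5 1 0 0 0"
}}

```text
time_s: 13.9
position: [0.542, -0.033, 0.1765]
tcp_rot: [[-0.094, 0.996, -0.0], [0.996, 0.094, -0.0], [-0.0, -0.0, -1.0]]
force: [0.8, -0.7, -7.8]
opening: 0.149
grasp_force: 29.8
```

{"method": "drive_tool", "body": {
  "deltas": "5 1 0 0 0; 5 1 0 0 0; 5 1 0 0 0"
}}

```text
time_s: 14.2
position: [0.543, -0.033, 0.1766]
tcp_rot: [[-0.094, 0.996, 0.0], [0.996, 0.094, -0.0], [-0.0, 0.0, -1.0]]
force: [-0.7, 0.2, -7.9]
opening: 0.152
grasp_force: 29.8
```

{"method": "drive_tool", "body": {
  "deltas": "5 1 0 0 0; 5 1 0 0 0; 5 1 0 0 0"
}}

```text
time_s: 14.5
position: [0.544, -0.033, 0.1766]
tcp_rot: [[-0.094, 0.996, 0.0], [0.996, 0.094, -0.0], [-0.0, 0.0, -1.0]]
force: [1.3, -0.6, -7.4]
opening: 0.149
grasp_force: 29.8
```

{"method": "drive_tool", "body": {
  "deltas": "5 0.5 0 0 0; 5 0.5 0 0 0; 5 0.5 0 0 0"
}}

```text
time_s: 14.8
position: [0.5445, -0.033, 0.1765]
tcp_rot: [[-0.094, 0.996, -0.0], [0.996, 0.094, -0.0], [-0.0, -0.0, -1.0]]
force: [-0.2, 0.1, -7.3]
opening: 0.149
grasp_force: 29.8
```

{"method": "drive_tool", "body": {
  "deltas": "5 0.5 0 0 0; 5 1 0 0 0; 5 1 0 0 0"
}}

```text
time_s: 15.1
position: [0.5456, -0.033, 0.1766]
tcp_rot: [[-0.094, 0.996, 0.0], [0.996, 0.094, -0.0], [-0.0, 0.0, -1.0]]
force: [0.2, 0.1, -8.0]
opening: 0.154
grasp_force: 29.8
```

{"method": "drive_tool", "body": {
  "deltas": "5 0.5 0 0 0; 5 1 0 0 0; 5 1 0 0 0"
}}

```text
time_s: 15.4
position: [0.5466, -0.033, 0.1766]
tcp_rot: [[-0.094, 0.996, 0.0], [0.996, 0.094, -0.0], [-0.0, 0.0, -1.0]]
force: [0.1, -0.5, -7.2]
opening: 0.148
grasp_force: 29.8
```

{"method": "drive_tool", "body": {
  "deltas": "5 0.5 0 0 0; 5 1 0 0 0; 5 1 0 0 0"
}}

```text
time_s: 15.7
position: [0.5476, -0.033, 0.1766]
tcp_rot: [[-0.094, 0.996, 0.0], [0.996, 0.094, -0.0], [-0.0, 0.0, -1.0]]
force: [0.4, -0.2, -7.6]
opening: 0.147
grasp_force: 29.8
```

{"method": "drive_tool", "body": {
  "deltas": "5 0.5 0 0 0; 5 1 0 -0.5 0; 5 1 0 -0.5 0"
}}

```text
time_s: 16.0
position: [0.5486, -0.033, 0.176]
tcp_rot: [[-0.094, 0.996, 0.0], [0.996, 0.094, -0.0], [-0.0, 0.0, -1.0]]
force: [0.3, 0.2, -7.6]
opening: 0.155
grasp_force: 29.8
```

{"method": "drive_tool", "body": {
  "deltas": "5 0.5 0 0 0; 5 1 0 -0.5 0; 5 1 0 -0.5 0"
}}

```text
time_s: 16.3
position: [0.549, -0.0329, 0.1754]
tcp_rot: [[-0.094, 0.996, -0.001], [0.996, 0.094, 0.0], [0.0, -0.001, -1.0]]
force: [-1.3, -0.1, -7.8]
opening: 0.15
grasp_force: 29.8
```

{"method": "drive_tool", "body": {
  "deltas": "5 0.5 0 0 0; 5 1 0 -0.5 0; 5 1 0 -0.5 0"
}}

```text
time_s: 16.6
position: [0.5494, -0.0329, 0.1748]
tcp_rot: [[-0.094, 0.996, -0.002], [0.996, 0.094, 0.0], [0.0, -0.002, -1.0]]
force: [-2.9, -0.4, -5.6]
opening: 0.147
grasp_force: 29.9
```

{"method": "drive_tool", "body": {
  "deltas": "5 0 0 -0.5 0; 5 0 0 -0.5 0; 5 0 0 -0.5 0"
}}

```text
time_s: 16.9
position: [0.5495, -0.0329, 0.1743]
tcp_rot: [[-0.094, 0.996, -0.002], [0.996, 0.094, 0.0], [0.0, -0.002, -1.0]]
force: [-5.3, -0.4, -6.2]
opening: 0.151
grasp_force: 29.9
```

{"method": "drive_tool", "body": {
  "deltas": "5 0 0 -0.5 0; 5 0 0 -0.5 0; 5 0 0 -0.5 0"
}}

```text
time_s: 17.2
position: [0.5495, -0.0329, 0.1739]
tcp_rot: [[-0.094, 0.996, -0.002], [0.996, 0.094, 0.0], [0.0, -0.002, -1.0]]
force: [-5.0, -0.5, -5.1]
opening: 0.151
grasp_force: 29.9
```

```bash
python3 - <<'E'
from h import *
for i in range(3):
    s=bot.read_state();print(np.round(s["force"],2),np.round(s["moment"],3),np.round(s["position"],4))
    a=imaging.capture("side")
np.save("side3.npy",a)
import cv2
b=imaging.capture("scene");np.save("scene3.npy",b)
A=cv2.resize(a[100:220,200:320,::-1],(400,400),interpolation=cv2.INTER_CUBIC);B=cv2.resize(b[60:180,190:310,::-1],(400,400),interpolation=cv2.INTER_CUBIC)
cv2.imwrite("pics/last.png",cv2.convertScaleAbs(np.hstack([A,B]),alpha=1.4))
E
```

```text
[-4.98 -0.55 -5.11] [-0.151  0.507 -0.141] [ 0.5495 -0.0329  0.1739]
[-5.78 -0.1  -4.6 ] [-0.155  0.51  -0.145] [ 0.5495 -0.0329  0.1739]
[-6.   -0.02 -6.27] [-0.161  0.483 -0.146] [ 0.5495 -0.0329  0.1739]
```

View pics/last.png

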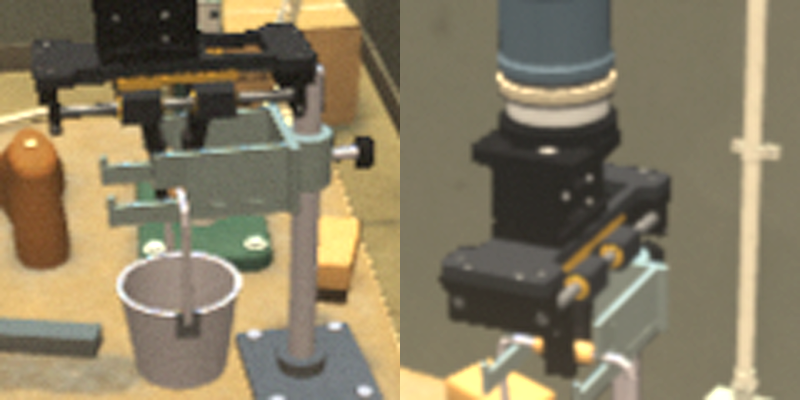

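The picture shows the gripper's end plate very close to the post. I'll back off a little and compare moments to tell whether the stop or the post is making contact.

{"method": "drive_tool", "body": {
  "deltas": "5 -1 0 0.5 0; 5 -3 0 1 0; 5 -3 0 1 0; 5 -3 0 1 0"
}}

```text
time_s: 17.8
position: [0.5487, -0.0331, 0.1754]
tcp_rot: [[-0.094, 0.996, 0.003], [0.996, 0.094, -0.0], [-0.001, 0.003, -1.0]]
force: [-0.2, -0.3, -7.5]
opening: 0.151
grasp_force: 29.8
```

```bash
python3 - <<'E'
from h import *
F=[]
for i in range(4):
    s=bot.read_state();F.append(np.r_[s["force"],s["moment"]]);imaging.capture("side")
f=np.mean(F,0);print(np.round(f,3),s["position"])
c=np.r_[-5.6,-.2,-5.3,-.155,.5,-.144];d=c-f;print(np.round(d,3),"lever",d[4]/d[0])
E
```

```text
[ 0.116  0.089 -7.379 -0.047 -0.239 -0.009] [ 0.54809768 -0.03300176  0.17522574]
[-5.716 -0.289  2.079 -0.108  0.739 -0.135] lever -0.1292486234057703
```

The contact acts about 24 mm to the -y side, so the wire is mostly touching the -y stop and slope. I'll twist slightly and press home again gently.

{"method": "drive_tool", "body": {
  "deltas": "5 0 0 0 -0.02; 5 0 0 0 -0.02; 5 1 0 -0.5 -0.02; 5 2 0 -1 -0.02; 5 2.5 0 -1.5 -0.02; 5 2.5 0 -1.5 -0.02; 5 2.5 0 -1.5 -0.02"
}}

```text
time_s: 18.7
position: [0.5495, -0.0329, 0.1735]
tcp_rot: [[-0.074, 0.997, -0.001], [0.997, 0.074, 0.0], [0.0, -0.001, -1.0]]
force: [-1.9, 0.0, -6.8]
opening: 0.146
grasp_force: 29.8
```

```bash
python3 - <<'E'
from h import *
F=[]
for i in range(4):
    s=bot.read_state();F.append(np.r_[s["force"],s["moment"]]);imaging.capture("side")
f=np.mean(F,0);print(np.round(f,3),s["position"])
d=f-np.array([ 0.116,0.089,-7.379,-0.047,-0.239,-0.009]);print(np.round(d,3),"lever",d[4]/d[0],"y",-d[5]/d[0])
E
```

```text
[-2.172 -0.641 -6.567 -0.087  0.024  0.013] [ 0.54950558 -0.03293085  0.1734605 ]
[-2.288 -0.73   0.812 -0.04   0.263  0.022] lever -0.11507665306973588 y 0.009560794769828336
```

{"method": "drive_tool", "body": {
  "deltas": "5 0 0 -0.5 0.008; 5 0 0 -1 0.008; 5 0 0 -1 0.008; 5 0 0 -1 0.008"
}}

```text
time_s: 19.3
position: [0.5496, -0.033, 0.1732]
tcp_rot: [[-0.082, 0.997, -0.0], [0.997, 0.082, -0.0], [-0.0, -0.0, -1.0]]
force: [-5.8, -1.0, 0.6]
opening: 0.149
grasp_force: 29.9
```

{"method": "drive_tool", "body": {
  "deltas": "5 0 0 -0.5 0; 5 0 0 -1 0; 5 0 0 -1 0; 5 0 0 -1 0"
}}

```text
time_s: 19.7
position: [0.5497, -0.033, 0.173]
tcp_rot: [[-0.082, 0.997, 0.0], [0.997, 0.082, -0.0], [-0.0, 0.0, -1.0]]
force: [-7.1, -0.2, 5.1]
opening: 0.15
grasp_force: 29.9
```

The wire rests about 2.3 mm below the level rail, which matches the home position against the stops. I'll ease the pressure.

{"method": "drive_tool", "body": {
  "deltas": "5 -0.5 0 1 0; 5 -0.5 0 1.2 0; 5 -0.5 0 1.2 0; 5 -0.5 0 1.2 0; 5 -0.5 0 1.2 0"
}}

```text
time_s: 20.2
position: [0.5497, -0.033, 0.1731]
tcp_rot: [[-0.082, 0.997, 0.001], [0.997, 0.082, -0.0], [-0.0, 0.0, -1.0]]
force: [-4.9, -0.3, 1.7]
opening: 0.148
grasp_force: 29.9
```

{"method": "drive_tool", "body": {
  "deltas": "5 0 0 0.8 0; 5 -0.3 0 1.2 0; 5 -0.3 0 1.2 0; 5 -0.3 0 1.2 0"
}}

```text
time_s: 20.6
position: [0.5496, -0.033, 0.1734]
tcp_rot: [[-0.082, 0.997, 0.001], [0.997, 0.082, 0.0], [0.0, 0.001, -1.0]]
force: [-0.0, -0.7, -8.2]
opening: 0.149
grasp_force: 29.9
```

{"method": "drive_tool", "body": {
  "deltas": "5 0.2 0 -0.5 0; 5 0.3 0 -0.6 0; 5 0.3 0 -0.6 0; 5 0.3 0 -0.6 0; 5 0.3 0 -0.6 0"
}}

```text
time_s: 21.1
position: [0.5496, -0.033, 0.1733]
tcp_rot: [[-0.082, 0.997, 0.0], [0.997, 0.082, -0.0], [-0.0, 0.0, -1.0]]
force: [0.1, -0.0, -5.6]
opening: 0.15
grasp_force: 29.9
```

{"method": "drive_tool", "body": {
  "deltas": "13 0 0 0 0; 14 0 0 0 0; 15 0 0 0 0; 16 0 0 0 0; 18 0 0 0 0; 22 0 0 0 0; 30 0 0 0 0; 36 0 0 0 0; 36 0 0 0 0; 36 0 0 0 0"
}}

```text
time_s: 22.1
position: [0.5496, -0.033, 0.1734]
tcp_rot: [[-0.082, 0.997, 0.0], [0.997, 0.082, -0.0], [-0.0, 0.0, -1.0]]
force: [-1.4, 0.5, -4.5]
opening: 0.408
grasp_force: 0.0
```

```bash
python3 - <<'E'
from h import *
import cv2
a=imaging.capture("side");p=np.load("side3.npy")
# sub-pixel shift of pail between holding and released
g=lambda i:np.float32(cv2.cvtColor(i[170:225,228:280],cv2.COLOR_RGB2GRAY))
print("pail shift px",cv2.phaseCorrelate(g(p),g(a)))
b=imaging.capture("side");print("still",cv2.phaseCorrelate(g(a),g(b)))
s=bot.read_state();print(s["force"],s["position"],s["opening"])
E
```

```text
pail shift px ((0.057822767708845646, 0.07708647746164488), 0.9926453562430394)
still ((-0.020011149934688888, -0.01938062902076254), 0.9981807408509431)
[ 0.55526004  0.55136093 -5.29788477] [ 0.54959886 -0.03300867  0.17338526] 0.4089715767917789
```

Nothing shifted on release, so the wire was already home. I'll retreat straight up.

{"method": "drive_tool", "body": {
  "deltas": "36 -3 0 2 0; 36 -3 0 10 0; 36 -3 0 25 0; 36 -3 0 45 0; 36 -3 0 75 0; 36 -3 0 110 0; 36 -3 0 140 0; 36 -3 0 140 0; 36 -3 0 140 0; 36 -3 0 140 0; 36 -3 0 140 0; 36 -3 0 140 0"
}}

```text
time_s: 23.4
position: [0.5458, -0.0328, 0.3117]
tcp_rot: [[-0.082, 0.997, -0.003], [0.997, 0.082, 0.001], [0.001, -0.003, -1.0]]
force: [0.7, 0.5, -4.9]
opening: 0.413
grasp_force: 0.0
```

```bash
python3 - <<'E'
from h import *
import cv2
p=np.load("side3.npy");a=imaging.capture("side");b=imaging.capture("side")
g=lambda i:np.float32(cv2.cvtColor(i[170:225,228:280],cv2.COLOR_RGB2GRAY))
print(cv2.phaseCorrelate(g(p),g(a)),cv2.phaseCorrelate(g(a),g(b)))
s=bot.read_state();print(s["time_s"],s["force"],s["position"])
print(bot.hand_in())
E
```

```text
((0.056090400342107216, 0.061565902858468746), 0.9840531890774951) ((0.02628401206147757, 0.044860301549267234), 0.9758445374759627)
23.5 [ 0.49158019  0.05129092 -4.81197142] [ 0.54614362 -0.03289064  0.31236308]
the job is handed in; nothing more can be done
None
```

I hung the pail by its bail on both hanger arms, released it with no visible movement, backed the hand clear and handed the job in at 23.5 s; no verdict came back, and I judged the wire fully home by feel and pail stillness, not by a direct measurement.

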